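# Lock the culture chamber and open its gas valve

### The arm

A 6-joint arm with a two-finger parallel gripper is mounted at the origin on a cart in front of the work surface, level with it; the furniture and walls round the work are solid. World frame = base frame: x ahead of the robot, y to its left, z up, the work surface at z = 0. Lengths are in m, angles in rad, forces in N, time in s.
With the tool pointing down it reaches from about 0.25 to 0.775 m from the base axis. Payload 4 kg.
Tool frame: the origin (TCP) lies at the centre of the arm's flange, where the gripper is bolted on; the fingertips stand 199 mm ahead of it and the grasp point (between the pads) lies 180 mm ahead of it (robot.tcp_to_tips is the z of the fingertips in the tool frame, in m); z points along the fingers, y is the line along which they close (so a half turn about z gives the same grasp; the last joint's range is limited). The gripper opens to 94 mm and grips with 3 to 60 N. Pads are 16 mm wide; open, the fingers measure 119 mm over their backs; the gripper's body (75 mm by 177 mm) begins 78 mm behind the grasp point.
Start: joints at [1.052, 0.087, 1.371, -0, 1.684, -0.103], TCP at [0.222, 0.503, 0.405] pointing down, gripper open.
Joint ranges: [-3.1, 3.1], [-0.76, 2.03], [0.27, 2.55], [-1.08, 4.22], [0.17, 2.65], [-2.57, 2.57]. Speed limits (rad/s): [2.79, 2.79, 3.14, 3.14, 3.14, 3.14].

### API

Orientations are given as [roll, pitch, yaw] about the fixed x, y, z axes, in that order (R = Rz(yaw) Ry(pitch) Rx(roll)).
In Python, from bench import robot gives the robot as it stands.
- The arm moves only by the tool play_rows, never from a script. Its arguments are lists of equal length, an entry for each row: "translation": the shift along the tool's x, y, z scaled (see below), a list of three; "twist": the turn, a rotation vector about the tool's x, y, z scaled (see below), a list of three; "gripper": the opening, from -1 (shut) to 1 (fully open). A call has 1 to 8 rows; each row shifts and turns the commanded pose from where the row before left it, along the tool's axes as they then stand; what a row does not reach is not made up. The controller multiplies each number of a shift by 0.04 m and each number of a turn by 0.1 rad. A row lasts 1/10 s, in which the tool goes at most 50 mm and 8.59 degrees, less where a joint would pass 70% of its speed; a pose out of reach is approached as far as the arm can. A call with a number of a shift or a turn outside -1 to 1 is refused whole. A call with a gripper value outside its range is refused whole. The fingers move at their own pace and stop on an object; the grip force is fixed at half the most. Time passes only in rows, so rows that do not move let the fingers close. It gives the time, the measured TCP pose, the force, the opening and the grip force at its end, in the units of the state.
- robot.get_obs(): the state, without advancing time (a new reading comes with each control period).
- robot.snapshot(name): name is "scene" or "top" or "wrist"; returns the picture (420x560x3 uint8, red, green, blue); there is no depth.
- robot.camera_model(name): a dict with "camera_matrix" (3x3 intrinsics, pixels), "rvec" (rotation vector, rad) and "tvec" (3), from world to camera coordinates, as OpenCV has them. Camera axes: x right, y down, z forward; pixel columns grow to the right and rows downward; lengths in m; the calibration is good to about 2 mm. A picture is of the moment at which its call begins: read the wrist's pose just before it. camera_model takes no time and is no camera call; for the wrist camera it gives the pose at the moment of the call.
- robot.close_job(): hands the job in; it is judged then, once.
Trained networks look in the newest picture that a camera, given by its name, has taken for a name from the list of things; names that differ only in an ending like _2 or _b are one class to them, and where a whole thing is asked for, a point or a joint stands for the part that bears it (a point fixed in the world has none). Each returns a list of dicts, best first, with "score" (0 to 1); they miss things now and then, are a little off and sometimes report something else, mostly with a low value. They report only what shows in the picture. A call takes as long as a camera call.
- robot.recognise(name, camera): "centre" ([x, y, z] in m, in world coordinates, good to about 4 mm: the middle of the surface that is visible of it).
- robot.spot_point(name, camera): "centre" ([x, y, z] in m, in world coordinates, good to about 4 mm: a listed point, or the origin of a listed thing).
The state is a dict: "time": time; "joint_positions": joint angles; "qvel": joint speeds; "joint_torque": joint torques, N m; "tool_pos": TCP position; "ee_rot": TCP orientation; "wrist_force": force on the tool from outside, world axes, zero at the start; "wrist_torque": the same for the moment, N m; "width": finger opening in m; "finger_force": force on a finger pad.
Only numpy, scipy, OpenCV 4.12 (cv2) and the standard library are available. Lean on these libraries where they do the work, as an engineer would, in place of code of your own. Each camera call takes 0.05 s, during which the arm holds its last target. There are 200 camera calls.

### The job

Get the gassing station ready: push the open lid of the white culture chamber shut and press both red lock buttons on it fully home. Then open the gas valve by cranking its green handwheel counter-clockwise (seen from above) by the black peg until you feel the stop, without forcing it, and back it off a quarter turn clockwise. Leave the bottle, flask and spare dish around the station where they stand.

Things in the scene. Friction and masses are not known exactly. Their poses are not given: they have to be found in the camera images.
- station: Fixed gassing station: grey base plate 160 x 360 x 12 mm, white open box (chamber, 130 x 130 mm, rim 72 mm above the bench) centred at y = +100 mm, green handwheel's axis at y = -110 mm. Origin: centre of the plate's underside, on the bench; x away from the robot, y left (to the chamber), z up. The lid's hinge line runs along y at x = +69 mm, z = 75 mm.
- lid (a joint): Angle of the clear lid (130 mm long, 134 wide, 6 thick, blue edges) about the hinge on the chamber's far rim: 0 = shut, positive = raised. It starts raised, leaning to the robot at less than upright, so it can be pushed shut on its outer face from behind and above. Stiff hinge: stays where it is left; takes 2 to 3 N at the free end.
- lid_spot (a point): A point on the outer (upper) face of the lid, on its centre line, 95 mm from the hinge and between the two lock buttons: a good place to push. Its x axis points along the lid towards the hinge, z outward from the outer face (up when shut). When shut it is 78 mm above the bench.
- lock_left (a joint): How far the left lock button is pressed into the lid: 0 = fully up, 0.008 m = fully home. It needs about 6 N (more than the lid's hinge), has no spring and stays where it is left.
- lock_right (a joint): The same for the right lock button.
- lock_left_top (a point): Centre of the top of the left (+y of the station) red lock button, 22 mm in diameter, standing 16 mm above the lid's face when up and 8 mm when home; 121 mm from the hinge and 45 mm left of the lid's centre line. Its z axis is the button's axis.
- lock_right_top (a point): The same for the right red button, 45 mm right of the lid's centre line.
- valve (a joint): Turning angle of the green handwheel (rad, several turns, not wrapped), growing counter-clockwise seen from above, which opens the valve. Between one and two turns remain to the stop; where it lies is not known and must be felt. Takes 2 to 5 N at the peg (more when fast), stays where it is left, winds up slightly at the stop (about 4 mm at the peg per 10 N).
- wheel_axis (a point): Point on the vertical axis of the handwheel, level with the top of its rim, 118 mm above the bench. The rim's centre circle has 55 mm radius, the bar is 12 mm thick; the hub nut stands 5 mm above the rim's top.
- crank_peg (a point): Centre line of the black upright crank peg fixed on the wheel's rim, 55 mm from the axis; 16 mm in diameter (its lowest 4 mm above the rim 18 mm). This point is 24 mm above the top of the rim; the peg's top is another 20 mm higher. It goes round with the wheel and can be pushed from either side with shut fingers.
- dropper_mid (a point): Centre of a bystander: brown dropper bottle, 34 mm wide, 107 mm tall, standing in front of the station. Origin 50 mm above its foot.
- dish_spare_mid (a point): Centre of a bystander: petri dish with lid, 61 mm across, 15 mm high, lying in front of the station.
- flask_mid (a point): Centre of a bystander: empty conical glass flask, 62 mm wide, 104 mm tall, standing behind the station. Origin 50 mm above its foot.

How it is judged:
By the outcome, as a careful person would: the job done as asked, in the order asked, and still so for the second after the job is handed in, with the robot touching nothing.
It also fails if it takes over 72 s, if anything falls off the work surface, if the arm or the gripper's body presses on something with over 40 N, if the wrist force passes 120 N, or if a joint passes its speed limit or range.

## Working session

There is one attempt and no reset: what is moved stays moved. The work goes in short steps, Python scripts to look and compute and a tool call to move; the robot and the scene stay as the last step left them, time stands still between calls to the robot, and variables do not carry over. Pictures are saved under pics/ and viewed, at most 10 in all, crops included, and the job is handed in when it is done.

Besides the shell and the picture viewer there is one more tool, called after "Request:" as a command line: name --argument value ..., lists and objects as JSON in quotes. play_rows: Moves the arm, as the interface text tells. Its arguments: {"type":"object","properties":{"translation":{"type":"array","items":{"type":"array","items":{"type":"number","minimum":-1,"maximum":1}}},"twist":{"type":"array","items":{"type":"array","items":{"type":"number","minimum":-1,"maximum":1}}},"gripper":{"type":"array","items":{"type":"number"}}},"required":["translation","twist","gripper"]}

```bash
mkdir -p pics; ls
cat > a.py <<'E'
from bench import robot
import cv2,numpy as np
o=robot.get_obs(); print(o)
for c in ("scene","top"):
    im=robot.snapshot(c); cv2.imwrite(f"pics/{c}0.png",im[:,:,::-1])
    for n in ["station","lid_spot","lock_left_top","lock_right_top","wheel_axis","crank_peg","dropper_mid","dish_spare_mid","flask_mid"]:
        r=robot.spot_point(n,c); print(c,n,[(np.round(x["centre"],4).tolist(),round(x["score"],2)) for x in r[:2]])
E
python3 a.py
```

```text
pics
{'time': 0.0, 'joint_positions': array([ 1.05188174e+00,  8.79639991e-02,  1.37225117e+00, -3.98903874e-06,
        1.68359166e+00, -1.03113988e-01]), 'qvel': array([-1.31406291e-03,  1.12049827e-03,  1.23506683e-03, -1.42974820e-04,
        2.24074111e-03,  9.92726684e-05]), 'joint_torque': array([ 1.66273559e-03, -3.40177166e+01, -3.02433944e+01,  7.18634413e-02,
        3.27651179e-02, -1.75675564e-04]), 'tool_pos': array([0.22211449, 0.50303534, 0.40350034]), 'ee_rot': array([-3.13938983e+00, -2.23964302e-04,  2.72579136e+00]), 'wrist_force': array([-0.33481768,  0.55080569, -0.30502118]), 'wrist_torque': array([ 0.00595024, -0.00084525,  0.03799012]), 'finger_force': 0.0, 'width': 0.09389772011233373}
scene station []
scene lid_spot [([0.5953, 0.0753, 0.1497], 0.63)]
scene lock_left_top [([0.6, 0.1159, 0.1895], 0.39)]
scene lock_right_top [([0.5943, 0.0317, 0.1851], 0.53), ([0.7056, 0.0093, 0.0513], 0.27)]
scene wheel_axis [([0.4463, 0.0778, 0.006], 0.64)]
scene crank_peg [([0.6054, -0.1339, 0.1443], 0.61)]
scene dropper_mid [([0.4341, -0.0098, 0.0536], 0.82)]
scene dish_spare_mid [([0.4498, 0.0792, 0.0082], 0.74)]
scene flask_mid [([0.7044, 0.0067, 0.0553], 0.64)]
top station [([0.5662, -0.0255, 0.0023], 0.82)]
top lid_spot [([0.601, 0.075, 0.1537], 0.97)]
top lock_left_top [([0.603, 0.1186, 0.1786], 0.43)]
top lock_right_top [([0.5864, 0.0308, 0.1822], 0.57)]
top wheel_axis [([0.602, 0.1166, 0.1832], 0.73), ([0.5494, -0.1322, 0.1176], 0.65)]
top crank_peg [([0.6128, -0.1328, 0.1407], 0.73)]
top dropper_mid [([0.4342, -0.0151, 0.0501], 0.5)]
top dish_spare_mid [([0.4427, 0.0736, 0.008], 0.9)]
top flask_mid [([0.7036, 0.0068, 0.0548], 0.86)]
```

View pics/scene0.png

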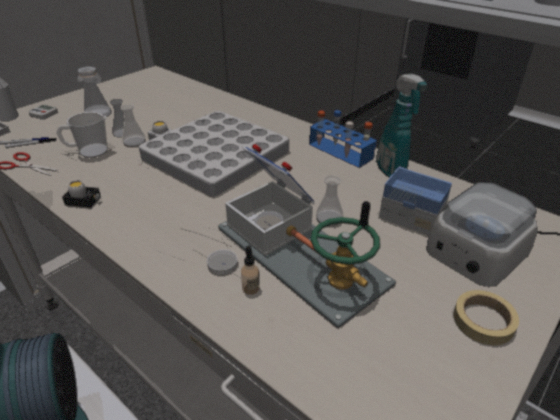

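View pics/top0.png

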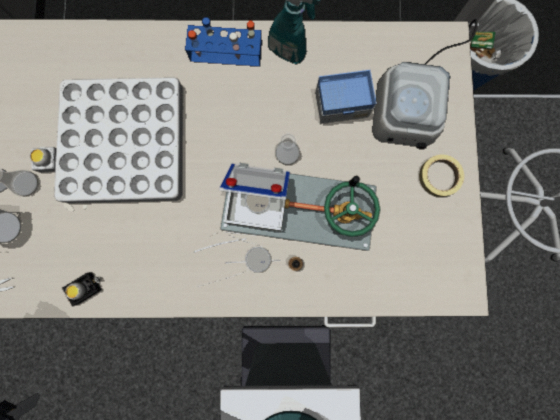

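```bash
cat > b.py <<'E'
import cv2
im=cv2.imread("pics/top0.png")[150:260,210:390]
cv2.imwrite("pics/crop1.png",cv2.resize(im,None,fx=4.4,fy=4.4,interpolation=cv2.INTER_CUBIC))
E
python3 b.py
```

```text
(no output)
```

View pics/crop1.png

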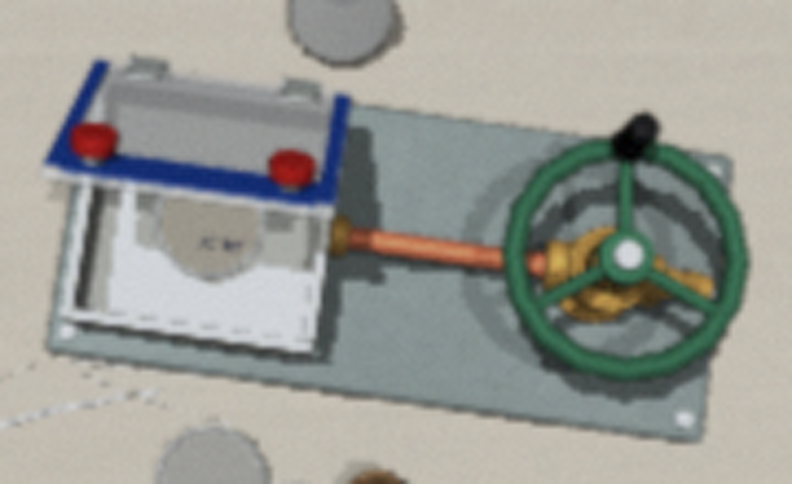

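```bash
cat > fit.py <<'E'
from bench import robot
import cv2,numpy as np
from scipy.optimize import least_squares
m=robot.camera_model("top");K=np.array(m["camera_matrix"]);rv=np.array(m["rvec"]);tv=np.array(m["tvec"])
px=np.array([(48,350),(697,440),(732,155),(628,254),(641,128),(93,138),(292,166),(64,316),(318,354)])/4.4+[210,150]
def model(p):
    x,y,w,a,t=p
    L=lambda r,yy,h:(.069-r*np.cos(a)+h*np.sin(a),.1+yy,.075+r*np.sin(a)+h*np.cos(a))
    P=np.array([(-.08,.18,.012),(-.08,-.18,.012),(.08,-.18,.012),(0,-.11,.123),(.055*np.cos(t),-.11+.055*np.sin(t),.162),
      L(.121,.045,.019),L(.121,-.045,.019),(-.065,.165,.072),(-.065,.035,.072)])
    R=cv2.Rodrigues(np.array([0,0,w]))[0]
    return P@R.T+[x,y,0],R,L
def f(p): return (cv2.projectPoints(model(p)[0],rv,tv,K,None)[0][:,0]-px).ravel()
r=least_squares(f,[.566,-.0255,-.1,.95,.1],loss="soft_l1");p=r.x
print(p,np.round(r.fun.reshape(-1,2),1).tolist())
P,R,L=model(p);print(np.round(P,4).tolist())
for n,v in dict(spot=L(.095,0,.003),spot_shut=None,hinge=(.069,.1,.075)).items():
    if v: print(n,R@np.array(v)+[p[0],p[1],0])
E
python3 fit.py
```

```text
[ 0.56797312 -0.02337765 -0.14199389  0.90656081  0.14698351] [[-1.1, 0.2], [1.5, 0.8], [0.8, -0.2], [0.3, -0.1], [-0.0, -0.6], [0.4, 0.1], [0.1, -0.0], [-1.1, 0.3], [-1.2, -0.3]]
[[0.5143, 0.1661, 0.012], [0.4633, -0.1902, 0.012], [0.6217, -0.2129, 0.012], [0.5524, -0.1323, 0.123], [0.6074, -0.132, 0.162], [0.5978, 0.1188, 0.182], [0.585, 0.0297, 0.182], [0.527, 0.1492, 0.072], [0.5086, 0.0205, 0.072]]
spot [0.59479474 0.07380469 0.15165126]
hinge [0.65043041 0.06585124 0.075     ]
```

```bash
cat > h.py <<'E'
from bench import robot
import numpy as np
from scipy.spatial.transform import Rotation as Ro
O=np.array([.56797,-.02338,0]);W=-.142
R=Ro.from_euler('z',W).as_matrix()
def st(show=True):
    o=robot.get_obs();T=Ro.from_euler('xyz',o["ee_rot"])
    tip=R.T@(o["tool_pos"]+T.apply([0,0,robot.tcp_to_tips])-O)
    f=R.T@o["wrist_force"]
    w=tip-np.array([0,-.11,0])
    if show: print("t%.2f tipS"%o["time"],np.round(tip*1000,1),"F",np.round(f,1),"yawS",round(o["ee_rot"][2]-W-np.pi,3),"rp",np.round(o["ee_rot"][:2],3),"wid",round(o["width"],3),"wheel r,ang",round(np.hypot(*w[:2])*1000,1),round(np.degrees(np.arctan2(w[1],w[0])),1))
    return tip
if __name__=="__main__": st()
E
echo
```

```text
(no output)
```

Request:
play_rows --translation '[[0,0,-0.2],[0,0,-0.2],[0,0,-0.2],[0,0,0]]' --twist '[[0,0,-0.91],[0,0,-0.91],[0,0,-0.91],[0,0,0]]' --gripper '[-1,-1,-1,-1]'

```text
time: 1.4
tool_pos: [0.2222, 0.5032, 0.4301]
ee_rot: [3.139, 0.001, 2.999]
wrist_force: [-0.5, 0.4, 0.8]
width: 0.0654
finger_force: 0.0
```

```bash
python3 h.py
```

```text
t1.40 tipS [-416.6  472.9  230.9] F [-0.5  0.3  0.8] yawS -0.001 rp [3.139e+00 1.000e-03] wid 0.065 wheel r,ang 716.5 125.6
```

Request:
play_rows --translation '[[-0.7,-0.58,0],[-0.7,-0.58,0],[-0.7,-0.58,0],[-0.7,-0.58,0],[-0.7,-0.58,0],[-0.7,-0.58,0],[-0.7,-0.58,0],[-0.7,-0.58,0]]' --twist '[[0,0,0],[0,0,0],[0,0,0],[0,0,0],[0,0,0],[0,0,0],[0,0,0],[0,0,0]]' --gripper '[-1,-1,-1,-1,-1,-1,-1,-1]'

```text
time: 2.2
tool_pos: [0.4182, 0.2863, 0.4283]
ee_rot: [3.142, -0.0, 2.997]
wrist_force: [0.9, 0.9, -0.1]
width: 0.0024
finger_force: 0.0
```

Request:
play_rows --translation '[[-0.7,-0.58,0],[-0.7,-0.58,0],[-0.7,-0.58,0],[-0.7,-0.58,0],[-0.7,-0.58,0],[-0.7,-0.58,0],[-0.7,-0.58,0],[0,0,0]]' --twist '[[0,0,0],[0,0,0],[0,0,0],[0,0,0],[0,0,0],[0,0,0],[0,0,0],[0,0,0]]' --gripper '[-1,-1,-1,-1,-1,-1,-1,-1]'

```text
time: 3.0
tool_pos: [0.5905, 0.0956, 0.4268]
ee_rot: [-3.14, -0.001, 2.992]
wrist_force: [-0.9, 0.5, -1.0]
width: 0.0004
finger_force: 0.0
```

```bash
python3 h.py
```

```text
t3.00 tipS [  5.2 120.7 227.6] F [-1.   0.3 -1. ] yawS -0.008 rp [-3.14e+00 -1.00e-03] wid 0.0 wheel r,ang 230.7 88.7
```

Request:
play_rows --translation '[[-0.31,-0.26,0],[-0.31,-0.26,0],[0,0,0.4],[0,0,0.4],[0,0,0.4],[0,0,0.3],[0,0,0]]' --twist '[[0,0,0.04],[0,0,0.04],[0,0,0],[0,0,0],[0,0,0],[0,0,0],[0,0,0]]' --gripper '[-1,-1,-1,-1,-1,-1,-1]'

```text
time: 3.7
tool_pos: [0.6096, 0.0749, 0.3663]
ee_rot: [-3.141, -0.004, 2.991]
wrist_force: [-0.6, -0.4, -0.1]
width: 0.0005
finger_force: 0.0
```

```bash
python3 h.py
```

```text
t3.70 tipS [ 26.5 103.1 167.1] F [-0.5 -0.5 -0.1] yawS -0.009 rp [-3.141 -0.004] wid 0.001 wheel r,ang 214.7 82.9
```

Request:
play_rows --translation '[[0.05,-0.04,0.22],[0.05,-0.04,0.22],[0.19,0,0.18],[0.19,0,0.18],[0.15,0,0.21],[0.15,0,0.21]]' --twist '[[0,0,0],[0,0,0],[0,0,0],[0,0,0],[0,0,0],[0,0,0]]' --gripper '[-1,-1,-1,-1,-1,-1]'

```text
time: 4.3
tool_pos: [0.5781, 0.0762, 0.3196]
ee_rot: [-3.142, 0.001, 2.991]
wrist_force: [0.7, 0.0, 0.4]
width: 0.0008
finger_force: 0.5
```

```bash
python3 h.py
```

```text
t4.30 tipS [ -3.9 100.  120.4] F [0.7 0.1 0.4] yawS -0.009 rp [-3.142e+00  1.000e-03] wid 0.001 wheel r,ang 210.1 91.1
```

Request:
play_rows --translation '[[0.1,0,0.25],[0.1,0,0.25],[0.04,0,0.25],[0.04,0,0.25],[0,0,0]]' --twist '[[0,0,0],[0,0,0],[0,0,0],[0,0,0],[0,0,0]]' --gripper '[-1,-1,-1,-1,-1]'

```text
time: 4.8
tool_pos: [0.5672, 0.078, 0.2784]
ee_rot: [-3.141, -0.002, 2.991]
wrist_force: [1.0, 0.1, -0.9]
width: 0.0004
finger_force: 0.0
```

```bash
python3 h.py
cat > c.py <<'E'
from bench import robot
import cv2,sys
k=sys.argv[1];im=robot.snapshot("scene")[:,:,::-1]
cv2.imwrite(f"pics/{k}.png",cv2.resize(im[130:330,170:430],None,fx=3,fy=3,interpolation=cv2.INTER_CUBIC))
E
python3 c.py lid1
```

```text
t4.80 tipS [-15.5 100.3  79.2] F [ 0.9  0.3 -0.9] yawS -0.009 rp [-3.141e+00 -2.000e-03] wid 0.0 wheel r,ang 210.9 94.2
```

View pics/lid1.png

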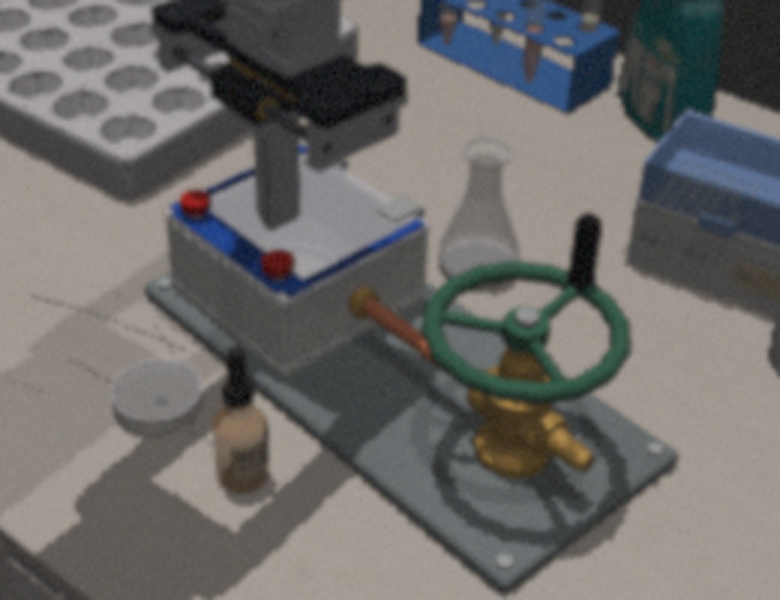

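Request:
play_rows --translation '[[0,0,0.05],[0,0,0.05],[0,0,0]]' --twist '[[0,0,0],[0,0,0],[0,0,0]]' --gripper '[-1,-1,-1]'

```text
time: 5.15
tool_pos: [0.5677, 0.078, 0.2774]
ee_rot: [3.141, 0.001, 2.991]
wrist_force: [-2.3, 0.8, 4.2]
width: 0.0007
finger_force: 2.6
```

```bash
python3 h.py
```

```text
t5.15 tipS [-14.4 100.3  78.2] F [-2.4  0.4  4.2] yawS -0.009 rp [3.141e+00 1.000e-03] wid 0.001 wheel r,ang 210.8 93.9
```

Request:
play_rows --translation '[[0,0,-0.45],[0,0,-0.45],[0.47,0.56,0],[0.47,0.56,0],[0,0,0],[0,0,0.15],[0,0,0.1],[0,0,0]]' --twist '[[0,0,0],[0,0,0],[0,0,0],[0,0,0],[0,0,0],[0,0,0],[0,0,0],[0,0,0]]' --gripper '[-1,-1,-1,-1,-1,-1,-1,-1]'

```text
time: 5.95
tool_pos: [0.5372, 0.1271, 0.3004]
ee_rot: [-3.141, -0.002, 2.99]
wrist_force: [0.2, 1.0, -0.3]
width: 0.0006
finger_force: 0.0
```

```bash
python3 h.py
python3 - <<'E'
from bench import robot
import numpy as np
for c in("scene","top"):
    robot.snapshot(c)
    for n in("lock_left_top","lock_right_top","lid_spot"):
        for r in robot.spot_point(n,c)[:2]: 
            from h import O,R
            print(c,n,np.round(R.T@(np.array(r["centre"])-O)*1000,1),round(r["score"],2))
E
```

```text
t5.95 tipS [-52.2 144.4 101.2] F [ 0.   1.  -0.3] yawS -0.01 rp [-3.141e+00 -2.000e-03] wid 0.001 wheel r,ang 259.7 101.6
scene lock_left_top [-53.9 144.2  99.9] 0.53
scene lock_right_top [-47.7  56.4  93. ] 0.68
scene lid_spot [-24.5 101.7  75.2] 0.8
top lid_spot [-21.9  99.3  79.5] 0.57
```

Request:
play_rows --translation '[[0,0,0.15],[0,0,0.1],[0,0,0.1],[0,0,0.1],[0,0,0]]' --twist '[[0,0,0],[0,0,0],[0,0,0],[0,0,0],[0,0,0]]' --gripper '[-1,-1,-1,-1,-1]'

```text
time: 6.85
tool_pos: [0.537, 0.1279, 0.2853]
ee_rot: [3.141, 0.001, 2.991]
wrist_force: [-1.5, -0.9, 6.5]
width: 0.0005
finger_force: 3.5
```

```bash
python3 h.py
```

```text
t6.85 tipS [-51.8 145.5  86.1] F [-1.4 -1.1  6.5] yawS -0.009 rp [3.141e+00 1.000e-03] wid 0.001 wheel r,ang 260.7 101.5
```

Request:
play_rows --translation '[[0,0,0.1],[0,0,0.1],[0,0,0]]' --twist '[[0,0,0],[0,0,0],[0,0,0]]' --gripper '[-1,-1,-1]'

```text
time: 7.15
tool_pos: [0.5368, 0.128, 0.2845]
ee_rot: [3.141, 0.004, 2.991]
wrist_force: [-12.8, -2.2, 32.6]
width: 0.0008
finger_force: 16.5
```

```bash
python3 h.py
```

```text
t7.15 tipS [-51.4 145.6  85.3] F [-12.4  -4.   32.6] yawS -0.008 rp [3.141 0.004] wid 0.001 wheel r,ang 260.8 101.4
```

Request:
play_rows --translation '[[0,0,-0.45],[0,0,-0.5],[0,-0.75,0],[0,-0.75,0],[0,-0.75,0],[0,0,0],[0,0,0.15],[0,0,0]]' --twist '[[0,0,0],[0,0,0],[0,0,0],[0,0,0],[0,0,0],[0,0,0],[0,0,0],[0,0,0]]' --gripper '[-1,-1,-1,-1,-1,-1,-1,-1]'

```text
time: 7.95
tool_pos: [0.5233, 0.0396, 0.3065]
ee_rot: [3.141, -0.002, 2.991]
wrist_force: [0.3, 0.3, -1.0]
width: 0.0002
finger_force: 0.0
```

```bash
python3 h.py
```

```text
t7.95 tipS [-53.6  56.1 107.3] F [ 0.3  0.4 -1. ] yawS -0.008 rp [ 3.141e+00 -2.000e-03] wid 0.0 wheel r,ang 174.5 107.9
```

Request:
play_rows --translation '[[-0.04,-0.03,0.2],[0,0,0.15],[0,0,0.1],[0,0,0.1],[0,0,0.1],[0,0,0.1],[0,0,0]]' --twist '[[0,0,0],[0,0,0],[0,0,0],[0,0,0],[0,0,0],[0,0,0],[0,0,0]]' --gripper '[-1,-1,-1,-1,-1,-1,-1]'

```text
time: 8.65
tool_pos: [0.5248, 0.0381, 0.2846]
ee_rot: [3.141, 0.003, 2.992]
wrist_force: [-12.3, 0.4, 27.7]
width: 0.001
finger_force: 14.1
```

```bash
python3 h.py
```

```text
t8.65 tipS [-50.9  54.9  85.4] F [-12.3  -1.3  27.7] yawS -0.008 rp [3.141e+00 3.000e-03] wid 0.001 wheel r,ang 172.5 107.1
```

Request:
play_rows --translation '[[0,0,-0.95],[0,0,-1],[0,0,-1],[-0.49,-0.97,0],[-0.49,-0.97,0],[-0.49,-0.97,0],[-0.49,-0.97,0],[-0.49,-0.97,0]]' --twist '[[0,0,0],[0,0,0],[0,0,0],[0,0,0],[0,0,0],[0,0,0],[0,0,0],[0,0,0]]' --gripper '[-1,-1,-1,-1,-1,-1,-1,-1]'

```text
time: 9.45
tool_pos: [0.5932, -0.1703, 0.3951]
ee_rot: [3.141, -0.001, 2.991]
wrist_force: [0.6, -0.2, -0.1]
width: 0.0004
finger_force: 0.0
```

Request:
play_rows --translation '[[0,0,0],[0,0,0]]' --twist '[[0,0,0],[0,0,0]]' --gripper '[-1,-1]'

```text
time: 9.65
tool_pos: [0.5929, -0.1696, 0.3945]
ee_rot: [3.14, -0.002, 2.989]
wrist_force: [0.1, 0.1, 0.0]
width: 0.0005
finger_force: 0.0
```

```bash
python3 h.py; python3 c.py btn
```

```text
t9.65 tipS [  45.  -141.   195.3] F [0.1 0.1 0. ] yawS -0.01 rp [ 3.14e+00 -2.00e-03] wid 0.0 wheel r,ang 54.6 -34.5
```

View pics/btn.png

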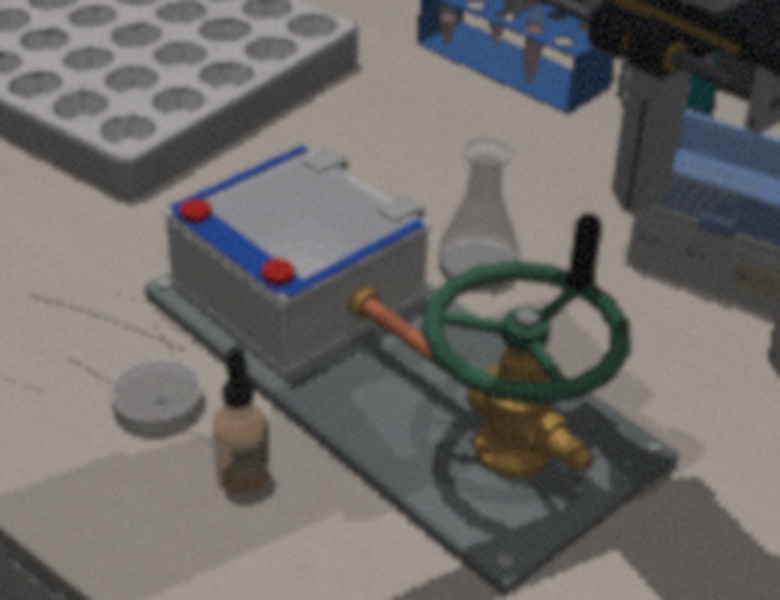

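Request:
play_rows --translation '[[0,0,0.4],[0,0,0.4],[0,0,0.4],[0,0,0.37],[0,0,0],[-0.082,0.16,0],[-0.082,0.16,0],[0,0,0]]' --twist '[[0,0,0.05],[0,0,0.05],[0,0,0],[0,0,0],[0,0,0],[0,0,0],[0,0,0],[0,0,0]]' --gripper '[-1,-1,-1,-1,-1,-1,-1,-1]'

```text
time: 10.5
tool_pos: [0.602, -0.1564, 0.3343]
ee_rot: [3.141, 0.002, 2.982]
wrist_force: [-0.0, 0.5, -0.9]
width: 0.0005
finger_force: 0.0
```

```bash
python3 h.py
```

```text
t10.50 tipS [  53.  -126.8  135.1] F [-0.1  0.5 -0.9] yawS -0.017 rp [3.141e+00 2.000e-03] wid 0.0 wheel r,ang 55.6 -17.6
```

Request:
play_rows --translation '[[-0.075,0.352,0.05],[0.019,0.36,0],[0.111,0.342,0],[0.196,0.302,0],[0.268,0.241,0],[0.321,0.163,0],[0.352,0.075,0],[0,0,0]]' --twist '[[0,0,0],[0,0,0],[0,0,0],[0,0,0],[0,0,0],[0,0,0],[0,0,0],[0,0,0]]' --gripper '[-1,-1,-1,-1,-1,-1,-1,-1]'

```text
time: 11.3
tool_pos: [0.5654, -0.0778, 0.3318]
ee_rot: [-3.141, 0.002, 2.979]
wrist_force: [0.8, -0.0, 0.3]
width: 0.0006
finger_force: 0.5
```

```bash
python3 h.py
python3 - <<'E'
from bench import robot
from h import O,R
import numpy as np
for c in("scene","top"):
    robot.snapshot(c)
    for n in("crank_peg","wheel_axis"):
        for r in robot.spot_point(n,c)[:1]: 
            q=R.T@(np.array(r["centre"])-O)*1000-[0,-110,0]
            print(c,n,np.round(q,1),round(r["score"],2),np.degrees(np.arctan2(q[1],q[0])))
E
```

```text
t11.30 tipS [  5.6 -54.3 132.6] F [0.8 0.1 0.3] yawS -0.02 rp [-3.141e+00  2.000e-03] wid 0.001 wheel r,ang 55.9 84.2
scene crank_peg [-11.6  53.3 141.5] 0.93 102.24118686121692
scene wheel_axis [ -0.5   1.2 116.4] 0.84 111.5022132363275
top crank_peg [ -9.8  56.4 143.1] 0.85 99.84159813415603
top wheel_axis [ -0.2   0.6 118.8] 0.74 108.27496412605217
```

Request:
play_rows --translation '[[0.36,-0.01,0],[0.344,-0.105,0],[0.305,-0.19,0],[0.245,-0.263,0],[0.168,-0.318,0],[0.08,-0.35,0],[-0.013,-0.36,0],[-0.105,-0.344,0]]' --twist '[[0,0,0],[0,0,0],[0,0,0],[0,0,0],[0,0,0],[0,0,0],[0,0,0],[0,0,0]]' --gripper '[-1,-1,-1,-1,-1,-1,-1,-1]'

```text
time: 12.4
tool_pos: [0.5004, -0.1432, 0.3314]
ee_rot: [3.133, 0.006, 2.984]
wrist_force: [11.4, 11.6, -2.6]
width: 0.0006
finger_force: 6.3
```

```bash
python3 h.py
```

```text
t12.40 tipS [ -48.7 -126.5  132.2] F [ 9.6 13.1 -2.6] yawS -0.016 rp [3.133 0.006] wid 0.001 wheel r,ang 51.4 -161.3
```

Request:
play_rows --translation '[[0,0,0],[0,0,0]]' --twist '[[0,0,0],[0,0,0]]' --gripper '[-1,-1]'

```text
time: 12.6
tool_pos: [0.4999, -0.144, 0.3313]
ee_rot: [3.137, 0.002, 2.982]
wrist_force: [2.2, 4.1, 0.2]
width: 0.0007
finger_force: 1.8
```

```bash
cat > pg.py <<'E'
from bench import robot
from h import O,R,st
import numpy as np
st()
for c in("scene","top"):
    robot.snapshot(c)
    for n in("crank_peg",):
        for r in robot.spot_point(n,c)[:1]: 
            q=R.T@(np.array(r["centre"])-O)*1000-[0,-110,0]
            print(c,n,np.round(q,1),round(r["score"],2),np.degrees(np.arctan2(q[1],q[0])))
E
python3 pg.py
python3 - <<'E'
from bench import robot
import cv2
im=robot.snapshot("top")[:,:,::-1][150:260,270:420]
cv2.imwrite("pics/w1.png",cv2.resize(im,None,fx=5,fy=5,interpolation=cv2.INTER_CUBIC))
E
```

```text
t12.60 tipS [ -50.  -128.2  132.1] F [1.6 4.4 0.2] yawS -0.017 rp [3.137e+00 2.000e-03] wid 0.001 wheel r,ang 53.2 -160.0
scene crank_peg [-40.7 -40.2 143.8] 0.66 -135.37434888222052
top crank_peg [  1.5 110.5   3.4] 0.27 89.23520750670484
```

View pics/w1.png

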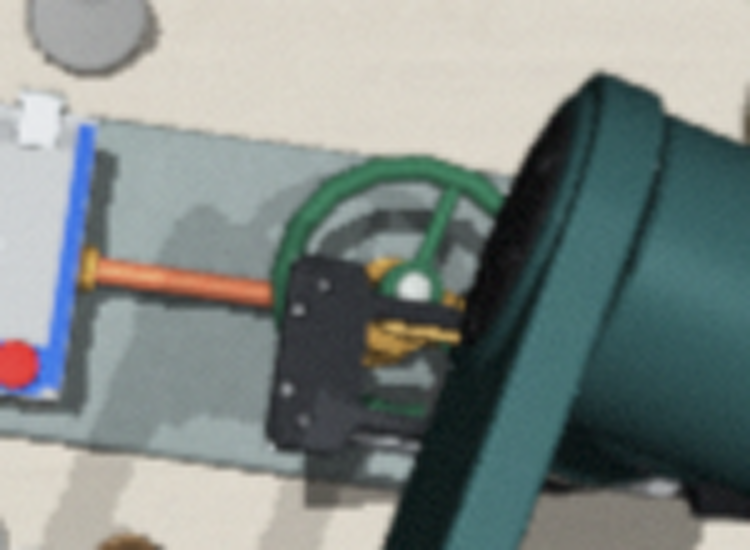

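Request:
play_rows --translation '[[-0.1,-0.22,0],[-0.14,-0.2,0],[-0.176,-0.164,0],[-0.201,-0.131,0],[-0.221,-0.094,0],[-0.234,-0.054,0],[-0.24,-0.013,0],[0,0,0]]' --twist '[[0,0,0],[0,0,0],[0,0,0],[0,0,0],[0,0,0],[0,0,0],[0,0,0],[0,0,0]]' --gripper '[-1,-1,-1,-1,-1,-1,-1,-1]'

```text
time: 13.65
tool_pos: [0.5462, -0.1884, 0.3306]
ee_rot: [-3.141, 0.0, 2.981]
wrist_force: [-1.9, 1.6, 0.0]
width: 0.0007
finger_force: 1.0
```

```bash
python3 pg.py
```

```text
t13.65 tipS [   1.8 -166.5  131.4] F [-2.1  1.3  0. ] yawS -0.019 rp [-3.141  0.   ] wid 0.001 wheel r,ang 56.5 -88.2
scene crank_peg [ 17.2 -51.7 143. ] 0.96 -71.61380331008694
top crank_peg [ 19.5 -48.9 142.7] 0.62 -68.23372668679099
```

Request:
play_rows --translation '[[-0.238,0.029,0],[-0.23,0.07,0],[-0.214,0.109,0],[-0.192,0.144,0],[-0.164,0.176,0],[-0.131,0.201,0],[0,0,0]]' --twist '[[0,0,0],[0,0,0],[0,0,0],[0,0,0],[0,0,0],[0,0,0],[0,0,0]]' --gripper '[-1,-1,-1,-1,-1,-1,-1]'

```text
time: 14.55
tool_pos: [0.5922, -0.1639, 0.3291]
ee_rot: [3.137, -0.023, 2.983]
wrist_force: [-23.4, 9.0, 5.7]
width: 0.0005
finger_force: 9.7
```

```bash
python3 pg.py
```

```text
t14.55 tipS [  39.2 -134.7  129.9] F [-24.4   5.6   5.7] yawS -0.016 rp [ 3.137 -0.023] wid 0.001 wheel r,ang 46.4 -32.2
scene crank_peg [ 52.8 -10.9 143.9] 0.67 -11.6388967992095
top crank_peg [-52.7 164.   80.1] 0.72 107.83030730413671
```

Request:
play_rows --translation '[[0.15,-0.2,0],[0,0,-0.4],[0,0,-0.6],[0,0,-0.4],[0,0,0],[0,0,0],[0,0,0],[0,0,0]]' --twist '[[0,0,0],[0,0,0],[0,0,0],[0,0,0.24],[0,0,1],[0,0,1],[0,0,1],[0,0,1]]' --gripper '[-1,-1,-1,-1,-1,-1,-1,-1]'

```text
time: 15.55
tool_pos: [0.5893, -0.1742, 0.3882]
ee_rot: [3.141, 0.005, 2.552]
wrist_force: [-0.4, -0.9, -0.1]
width: 0.0005
finger_force: 0.0
```

Request:
play_rows --translation '[[0,0,0],[0,0,0],[0,0,0],[0,0,0],[0,0,0],[0,0,0],[0,0,0],[0,0,0]]' --twist '[[0,0,1],[0,0,1],[0,0,1],[0,0,1],[0,0,1],[0,0,1],[0,0,1],[0,0,1]]' --gripper '[-1,-1,-1,-1,-1,-1,-1,-1]'

```text
time: 16.35
tool_pos: [0.5894, -0.1742, 0.3881]
ee_rot: [3.138, 0.003, 1.752]
wrist_force: [0.3, 0.2, 0.3]
width: 0.0005
finger_force: 0.0
```

Request:
play_rows --translation '[[0,0,0],[0,0,0],[0,0,0],[0,0,0],[0,0,0],[0,0,0],[0,0,0],[0,0,0]]' --twist '[[0,0,1],[0,0,1],[0,0,1],[0,0,1],[0,0,1],[0,0,1],[0,0,1],[0,0,1]]' --gripper '[-1,-1,-1,-1,-1,-1,-1,-1]'

```text
time: 17.15
tool_pos: [0.5894, -0.1742, 0.3881]
ee_rot: [3.137, -0.001, 0.952]
wrist_force: [0.3, -1.1, 1.0]
width: 0.0006
finger_force: 0.0
```

Request:
play_rows --translation '[[0,0,0],[0,0,0],[0,0,0],[0,0,0],[0,0,0],[0,0,0],[0,0,0],[0,0,0]]' --twist '[[0,0,1],[0,0,1],[0,0,1],[0,0,1],[0,0,1],[0,0,1],[0,0,1],[0,0,1]]' --gripper '[-1,-1,-1,-1,-1,-1,-1,-1]'

```text
time: 17.95
tool_pos: [0.5894, -0.1742, 0.3881]
ee_rot: [3.139, -0.004, 0.152]
wrist_force: [0.9, -0.5, -0.7]
width: 0.0007
finger_force: 0.0
```

Request:
play_rows --translation '[[0,0,0],[0,0,0],[0,0,0],[0,0,0],[0,0,0],[0,0,0],[0,0,0],[0,0,0]]' --twist '[[0,0,1],[0,0,1],[0,0,1],[0,0,1],[0,0,1],[0,0,1],[0,0,1],[0,0,0]]' --gripper '[-1,-1,-1,-1,-1,-1,-1,-1]'

```text
time: 18.75
tool_pos: [0.5892, -0.1741, 0.388]
ee_rot: [-3.141, -0.004, -0.543]
wrist_force: [-0.2, -0.2, 0.0]
width: 0.0004
finger_force: 0.0
```

```bash
cat > go.py <<'E'
# tool-frame units to bring tip to wheel polar (r mm, ang deg), z mm
import sys,numpy as np
from h import *
t=st();o=robot.get_obs()
print("q6",o["joint_positions"][5])
r,a,z=map(float,sys.argv[1:4]);a=np.radians(a)
tg=np.array([r*np.cos(a),-110+r*np.sin(a),z])/1000
T=Ro.from_euler('xyz',o["ee_rot"]).as_matrix()
print("units",np.round(T.T@(R@(tg-t))/.04,3))
E
python3 pg.py; python3 go.py 55 -36 132
```

```text
t18.75 tipS [  43.1 -146.5  188.8] F [-0.2 -0.3  0. ] yawS -3.543 rp [-3.141 -0.004] wid 0.0 wheel r,ang 56.5 -40.2
scene crank_peg [ 55.3 -10.5 144.7] 0.67 -10.744102541813337
top crank_peg [ 53.8  -7.4 143.1] 0.86 -7.823164838831726
t18.95 tipS [  42.3 -146.1  188.2] F [-0.4  0.6 -0.5] yawS -3.542 rp [-3.141e+00 -1.000e-03] wid 0.001 wheel r,ang 55.6 -40.5
q6 1.7333299503062078
units [ 0.013 -0.108  1.405]
```

Request:
play_rows --translation '[[0,0,0.4],[0,0,0.5],[0,0,0.5],[0,0,0],[0,-0.14,0],[0,-0.14,0],[0,-0.138,0],[0,0,0]]' --twist '[[0,0,0],[0,0,0],[0,0,0],[0,0,0],[0,0,0],[0,0,-1],[0,0,-1],[0,0,0]]' --gripper '[-1,-1,-1,-1,-1,-1,-1,-1]'

```text
time: 19.75
tool_pos: [0.5975, -0.1591, 0.3328]
ee_rot: [3.141, -0.004, -0.343]
wrist_force: [0.6, -2.7, -0.3]
width: 0.0007
finger_force: 0.9
```

```bash
python3 pg.py; python3 go.py 55 -20 132
```

```text
t19.75 tipS [  49.1 -130.5  133.6] F [ 1.  -2.6 -0.3] yawS -3.342 rp [ 3.141 -0.004] wid 0.001 wheel r,ang 53.2 -22.7
scene crank_peg [ 50.5  -2.9 143.5] 0.63 -3.29345286299674
top crank_peg [ 57.7   2.  141.9] 0.73 1.9441032303963917
t19.95 tipS [  48.4 -130.6  133.2] F [-0.3 -1.3  1.4] yawS -3.344 rp [ 3.142e+00 -2.000e-03] wid 0.001 wheel r,ang 52.6 -23.0
q6 1.5628231414020308
units [ 0.071 -0.06   0.029]
```

Request:
play_rows --translation '[[0.05,-0.11,0],[0.03,-0.11,0],[0.01,-0.11,0],[0,0,0]]' --twist '[[0,0,-0.8],[0,0,-0.8],[0,0,-0.8],[0,0,0]]' --gripper '[-1,-1,-1,-1]'

```text
time: 20.35
tool_pos: [0.6035, -0.1475, 0.3318]
ee_rot: [3.141, -0.0, -0.104]
wrist_force: [-0.8, -1.2, 0.5]
width: 0.0003
finger_force: 1.0
```

```bash
python3 h.py
```

```text
t20.35 tipS [  52.8 -117.9  132.6] F [-0.6 -1.3  0.5] yawS -3.104 rp [ 3.141 -0.   ] wid 0.0 wheel r,ang 53.4 -8.5
```

Request:
play_rows --translation '[[0.03,-0.12,0],[0.02,-0.12,0],[0.01,-0.12,0],[0,0,0]]' --twist '[[0,0,-0.87],[0,0,-0.87],[0,0,-0.87],[0,0,0]]' --gripper '[-1,-1,-1,-1]'

```text
time: 20.75
tool_pos: [0.6062, -0.1333, 0.3316]
ee_rot: [3.141, -0.0, 0.156]
wrist_force: [-0.0, -2.1, 0.6]
width: 0.0005
finger_force: 1.0
```

```bash
python3 h.py
```

```text
t20.75 tipS [  53.5 -103.4  132.4] F [ 0.3 -2.1  0.6] yawS -2.844 rp [ 3.141 -0.   ] wid 0.001 wheel r,ang 53.9 7.0
```

Request:
play_rows --translation '[[0.02,-0.12,0],[0.02,-0.12,0],[0.01,-0.12,0],[0,0,0]]' --twist '[[0,0,-0.87],[0,0,-0.87],[0,0,-0.87],[0,0,0]]' --gripper '[-1,-1,-1,-1]'

```text
time: 21.15
tool_pos: [0.6047, -0.1189, 0.3314]
ee_rot: [3.141, -0.001, 0.416]
wrist_force: [-0.1, -2.8, 0.2]
width: 0.0001
finger_force: 1.0
```

Request:
play_rows --translation '[[0.02,-0.12,0],[0.02,-0.12,0],[0.01,-0.12,0],[0,0,0]]' --twist '[[0,0,-0.87],[0,0,-0.87],[0,0,-0.87],[0,0,0]]' --gripper '[-1,-1,-1,-1]'

```text
time: 21.55
tool_pos: [0.5996, -0.1054, 0.3314]
ee_rot: [3.141, -0.001, 0.676]
wrist_force: [0.9, -1.4, 0.8]
width: 0.0005
finger_force: 1.0
```

Request:
play_rows --translation '[[0.02,-0.12,0],[0.02,-0.12,0],[0.01,-0.12,0],[0,0,0]]' --twist '[[0,0,-0.87],[0,0,-0.87],[0,0,-0.87],[0,0,0]]' --gripper '[-1,-1,-1,-1]'

```text
time: 21.95
tool_pos: [0.5911, -0.0938, 0.3313]
ee_rot: [3.141, -0.001, 0.937]
wrist_force: [1.8, -2.7, 1.8]
width: 0.0004
finger_force: 1.0
```

Request:
play_rows --translation '[[0.02,-0.12,0],[0.02,-0.12,0],[0.01,-0.12,0],[0,0,0]]' --twist '[[0,0,-0.88],[0,0,-0.88],[0,0,-0.88],[0,0,0]]' --gripper '[-1,-1,-1,-1]'

```text
time: 22.35
tool_pos: [0.5799, -0.0846, 0.3313]
ee_rot: [3.141, -0.001, 1.201]
wrist_force: [1.7, -1.2, 0.2]
width: 0.0007
finger_force: 1.0
```

Request:
play_rows --translation '[[0.02,-0.12,0],[0.01,-0.12,0],[0.01,-0.12,0],[0,0,0]]' --twist '[[0,0,-0.88],[0,0,-0.88],[0,0,-0.88],[0,0,0]]' --gripper '[-1,-1,-1,-1]'

```text
time: 22.75
tool_pos: [0.5666, -0.079, 0.3313]
ee_rot: [3.14, -0.001, 1.465]
wrist_force: [2.3, -1.2, 0.6]
width: 0.0003
finger_force: 1.0
```

Request:
play_rows --translation '[[0.02,-0.12,0],[0.01,-0.12,0],[0.01,-0.12,0],[0,0,0]]' --twist '[[0,0,-0.88],[0,0,-0.88],[0,0,-0.88],[0,0,0]]' --gripper '[-1,-1,-1,-1]'

```text
time: 23.15
tool_pos: [0.5524, -0.0771, 0.3313]
ee_rot: [3.14, -0.001, 1.728]
wrist_force: [2.3, -0.3, 1.6]
width: 0.0001
finger_force: 1.0
```

Request:
play_rows --translation '[[0.02,-0.12,0],[0.01,-0.12,0],[0.01,-0.12,0],[0,0,0]]' --twist '[[0,0,-0.88],[0,0,-0.88],[0,0,-0.88],[0,0,0]]' --gripper '[-1,-1,-1,-1]'

```text
time: 23.55
tool_pos: [0.5381, -0.0791, 0.3313]
ee_rot: [3.14, -0.001, 1.992]
wrist_force: [1.4, -0.0, 1.2]
width: 0.0004
finger_force: 1.0
```

Request:
play_rows --translation '[[0.02,-0.12,0],[0.01,-0.12,0],[0.01,-0.12,0],[0,0,0]]' --twist '[[0,0,-0.88],[0,0,-0.88],[0,0,-0.88],[0,0,0]]' --gripper '[-1,-1,-1,-1]'

```text
time: 23.95
tool_pos: [0.5248, -0.0847, 0.3312]
ee_rot: [3.141, -0.001, 2.256]
wrist_force: [1.8, 0.8, 0.4]
width: 0.0007
finger_force: 1.0
```

Request:
play_rows --translation '[[0.02,-0.12,0],[0.01,-0.12,0],[0.01,-0.12,0],[0,0,0]]' --twist '[[0,0,-0.88],[0,0,-0.88],[0,0,-0.88],[0,0,0]]' --gripper '[-1,-1,-1,-1]'

```text
time: 24.35
tool_pos: [0.5134, -0.0937, 0.3311]
ee_rot: [3.141, -0.001, 2.52]
wrist_force: [2.1, 0.7, 1.1]
width: 0.0008
finger_force: 1.0
```

Request:
play_rows --translation '[[0.02,-0.12,0],[0.01,-0.12,0],[0.01,-0.12,0],[0,0,0]]' --twist '[[0,0,-0.88],[0,0,-0.88],[0,0,-0.88],[0,0,0]]' --gripper '[-1,-1,-1,-1]'

```text
time: 24.75
tool_pos: [0.5048, -0.1052, 0.331]
ee_rot: [3.141, -0.001, 2.784]
wrist_force: [0.9, 1.8, 1.3]
width: 0.0006
finger_force: 1.0
```

Request:
play_rows --translation '[[0.02,-0.12,0],[0.01,-0.12,0],[0.01,-0.12,0],[0,0,0]]' --twist '[[0,0,-0.88],[0,0,-0.88],[0,0,-0.88],[0,0,0]]' --gripper '[-1,-1,-1,-1]'

```text
time: 25.15
tool_pos: [0.4994, -0.1186, 0.3309]
ee_rot: [3.141, -0.001, 3.048]
wrist_force: [0.6, 2.8, 1.2]
width: 0.0001
finger_force: 1.0
```

Request:
play_rows --translation '[[0.02,-0.12,0],[0.01,-0.12,0],[0.01,-0.12,0],[0,0,0]]' --twist '[[0,0,-0.88],[0,0,-0.88],[0,0,-0.88],[0,0,0]]' --gripper '[-1,-1,-1,-1]'

```text
time: 25.55
tool_pos: [0.4977, -0.1327, 0.3308]
ee_rot: [3.139, -0.001, -2.971]
wrist_force: [-0.6, 4.1, 2.1]
width: 0.0007
finger_force: 1.8
```

Request:
play_rows --translation '[[0.01,-0.1,0],[0.01,-0.1,0],[0,0,0]]' --twist '[[0,0,-0.73],[0,0,-0.73],[0,0,0]]' --gripper '[-1,-1,-1]'

```text
time: 25.85
tool_pos: [0.4978, -0.1387, 0.3305]
ee_rot: [3.131, -0.003, -2.824]
wrist_force: [-3.6, 10.6, 4.8]
width: 0.0002
finger_force: 6.0
```

Request:
play_rows --translation '[[0.01,-0.08,0],[0,0,0],[0,0,0]]' --twist '[[0,0,-0.4],[0,0,0],[0,0,0]]' --gripper '[-1,-1,-1]'

```text
time: 26.15
tool_pos: [0.4981, -0.1408, 0.3305]
ee_rot: [3.128, -0.003, -2.784]
wrist_force: [-6.6, 13.3, 6.7]
width: 0.0004
finger_force: 7.6
```

```bash
python3 pg.py; python3 go.py 55 200 132
```

```text
t26.15 tipS [ -54.3 -124.1  131.3] F [-8.4 12.2  6.7] yawS -5.783 rp [ 3.128e+00 -3.000e-03] wid 0.0 wheel r,ang 56.1 -165.4
scene crank_peg [-46.1 -31.8 142. ] 0.72 -145.41256021321075
t26.35 tipS [ -54.4 -124.1  131.3] F [-8.1 12.7  5.9] yawS -5.783 rp [ 3.129e+00 -3.000e-03] wid 0.001 wheel r,ang 56.2 -165.5
q6 -2.3159797624295755
units [-0.002 -0.136 -0.02 ]
```

Request:
play_rows --translation '[[0,0.15,0],[0,0.2,0],[0,0,-0.6],[0,0,-0.7],[0,0,0],[0,0,0],[0,0,0],[0,0,0]]' --twist '[[0,0,0],[0,0,0],[0,0,0],[0,0,0.2],[0,0,1],[0,0,1],[0,0,1],[0,0,1]]' --gripper '[-1,-1,-1,-1,-1,-1,-1,-1]'

```text
time: 27.15
tool_pos: [0.4942, -0.1315, 0.3826]
ee_rot: [-3.14, -0.001, 3.073]
wrist_force: [-0.6, 0.3, 0.1]
width: 0.0004
finger_force: 0.0
```

Request:
play_rows --translation '[[0,0,0],[0,0,0],[0,0,0],[0,0,0],[0,0,0],[0,0,0],[0,0,0],[0,0,0]]' --twist '[[0,0,1],[0,0,1],[0,0,1],[0,0,1],[0,0,1],[0,0,1],[0,0,1],[0,0,1]]' --gripper '[-1,-1,-1,-1,-1,-1,-1,-1]'

```text
time: 27.95
tool_pos: [0.4942, -0.1315, 0.3824]
ee_rot: [-3.139, 0.0, 2.273]
wrist_force: [0.6, -0.7, -0.5]
width: 0.0005
finger_force: 0.0
```

Request:
play_rows --translation '[[0,0,0],[0,0,0]]' --twist '[[0,0,1],[0,0,0]]' --gripper '[-1,-1]'

```text
time: 28.15
tool_pos: [0.4942, -0.1314, 0.3825]
ee_rot: [-3.14, 0.0, 2.179]
wrist_force: [-0.1, 0.3, 0.1]
width: 0.0005
finger_force: 0.0
```

```bash
python3 pg.py; python3 pg.py; python3 go.py 56 238 190
```

```text
t28.15 tipS [ -58.  -117.7  183.3] F [-0.2  0.2  0.1] yawS -0.821 rp [-3.14  0.  ] wid 0.001 wheel r,ang 58.5 -172.5
scene crank_peg [-50.1 -28.  143.6] 0.7 -150.8164004579887
t28.35 tipS [ -57.7 -117.3  183.6] F [-0.3 -1.1 -0.8] yawS -0.817 rp [-3.141 -0.   ] wid 0.001 wheel r,ang 58.2 -172.8
scene crank_peg [-48.4 -25.5 140.6] 0.83 -152.17719974966334
t28.55 tipS [ -57.6 -117.2  183.8] F [ 0.3 -0.4 -0.2] yawS -0.817 rp [-3.142 -0.   ] wid 0.0 wheel r,ang 58.1 -172.9
q6 -0.9822957442068423
units [-1.213 -0.18  -0.154]
```

Request:
play_rows --translation '[[-0.4,-0.06,-0.15],[-0.4,-0.06,0],[-0.41,-0.06,0],[0,0,0],[0,0,0]]' --twist '[[0,0,0],[0,0,0],[0,0,0],[0,0,0],[0,0,0]]' --gripper '[-1,-1,-1,-1,-1]'

```text
time: 29.05
tool_pos: [0.5164, -0.1755, 0.3884]
ee_rot: [-3.141, -0.002, 2.182]
wrist_force: [-0.0, -0.2, -0.5]
width: 0.0006
finger_force: 0.0
```

```bash
python3 pg.py; python3 go.py 56 238 132
```

```text
t29.05 tipS [ -29.8 -157.7  189.2] F [-0.  -0.2 -0.5] yawS -0.818 rp [-3.141e+00 -2.000e-03] wid 0.001 wheel r,ang 56.2 -122.0
scene crank_peg [-48.5 -26.7 144.9] 0.58 -151.20984419032683
t29.25 tipS [ -30.  -156.9  189.8] F [-0.3  0.3 -0.4] yawS -0.816 rp [ 3.142 -0.   ] wid 0.0 wheel r,ang 55.7 -122.5
q6 -1.0427089842883122
units [-0.016 -0.005  1.446]
```

Request:
play_rows --translation '[[0,0,0.4],[0,0,0.5],[0,0,0.5],[0,0,0.03],[0.133,-0.028,0],[0.136,-0.014,0],[0.136,-0.014,0],[0,0,0]]' --twist '[[0,0,0],[0,0,0],[0,0,0],[0,0,0],[0,0,0],[0,0,1],[0,0,1],[0,0,0]]' --gripper '[-1,-1,-1,-1,-1,-1,-1,-1]'

```text
time: 30.05
tool_pos: [0.5055, -0.1625, 0.3337]
ee_rot: [3.14, 0.003, 1.983]
wrist_force: [0.4, -1.4, -1.2]
width: 0.0003
finger_force: 0.8
```

```bash
python3 pg.py
```

```text
t30.05 tipS [ -41.5 -146.9  134.5] F [ 0.6 -1.3 -1.2] yawS -1.016 rp [3.14e+00 3.00e-03] wid 0.0 wheel r,ang 55.5 -138.3
top crank_peg [-48.6 -19.8 145. ] 0.72 -157.8261163967505
```

Request:
play_rows --translation '[[0.136,-0.014,0.03],[0.136,-0.014,0],[0.136,-0.014,0],[0.136,-0.014,0],[0.136,-0.014,0],[0.136,-0.014,0],[0.136,-0.014,0],[0,0,0]]' --twist '[[0,0,1],[0,0,1],[0,0,1],[0,0,1],[0,0,1],[0,0,1],[0,0,1],[0,0,0]]' --gripper '[-1,-1,-1,-1,-1,-1,-1,-1]'

```text
time: 31.05
tool_pos: [0.4975, -0.1259, 0.3314]
ee_rot: [3.141, 0.001, 1.284]
wrist_force: [-2.0, -1.7, 1.2]
width: 0.0007
finger_force: 1.0
```

```bash
python3 pg.py
```

```text
t31.05 tipS [ -55.2 -111.6  132.2] F [-1.7 -2.   1.2] yawS -1.715 rp [3.141e+00 1.000e-03] wid 0.001 wheel r,ang 55.2 -178.3
scene crank_peg [-54.5  16.5 143.8] 0.57 163.12667237079964
top crank_peg [-52.4  15.5 141.2] 0.64 163.51952695492994
```

Request:
play_rows --translation '[[0.136,-0.014,0],[0.136,-0.014,0],[0.136,-0.014,0],[0.136,-0.014,0],[0.136,-0.014,0],[0.136,-0.014,0],[0.136,-0.014,0],[0,0,0]]' --twist '[[0,0,1],[0,0,1],[0,0,1],[0,0,1],[0,0,1],[0,0,1],[0,0,1],[0,0,0]]' --gripper '[-1,-1,-1,-1,-1,-1,-1,-1]'

```text
time: 32.05
tool_pos: [0.515, -0.0923, 0.3303]
ee_rot: [-3.139, 0.001, 0.585]
wrist_force: [-2.3, -0.8, 1.6]
width: 0.0002
finger_force: 1.1
```

```bash
python3 pg.py;python3 pg.py
```

```text
t32.05 tipS [-43.1 -75.5 131.1] F [-2.2 -1.1  1.6] yawS -2.415 rp [-3.139e+00  1.000e-03] wid 0.0 wheel r,ang 55.2 141.3
scene crank_peg [-27.4  46.7 144.8] 0.65 120.40276005309788
t32.25 tipS [-43.  -75.9 131. ] F [-1.7 -0.3  0.4] yawS -2.415 rp [-3.14  0.  ] wid 0.001 wheel r,ang 54.9 141.6
scene crank_peg [-29.9  46.7 145.4] 0.87 122.63660348645915
```

Request:
play_rows --translation '[[0.075,-0.01,0],[0,0,0],[-0.2,0,0],[-0.2,0,0],[0,0,-0.6],[0,0,-0.8],[0,0,-0.8],[0,0,0]]' --twist '[[0,0,0.5],[0,0,0],[0,0,0],[0,0,0],[0,0,0],[0,0,0],[0,0,0],[0,0,0]]' --gripper '[-1,-1,-1,-1,-1,-1,-1,-1]'

```text
time: 33.25
tool_pos: [0.5037, -0.0995, 0.4247]
ee_rot: [3.133, -0.008, 0.533]
wrist_force: [-0.2, 0.3, -0.9]
width: 0.0005
finger_force: 0.0
```

```bash
python3 pg.py;python3 pg.py; python3 c.py end
```

```text
t33.25 tipS [-50.5 -84.8 225.5] F [-0.2  0.3 -0.9] yawS -2.467 rp [ 3.133 -0.008] wid 0.0 wheel r,ang 56.4 153.5
scene crank_peg [-31.9  45.3 141.6] 0.81 125.1781072609713
top crank_peg [-26.   49.3 140.3] 0.55 117.84997803882955
t33.45 tipS [-53.8 -84.  217.9] F [ 0.3  0.1 -0.8] yawS -2.467 rp [-3.14e+00  1.00e-03] wid 0.0 wheel r,ang 59.7 154.2
scene crank_peg [-28.8  44.3 140.5] 0.96 122.97129960997236
top crank_peg [-23.8  53.  143. ] 0.6 114.21287569877487
```

View pics/end.png

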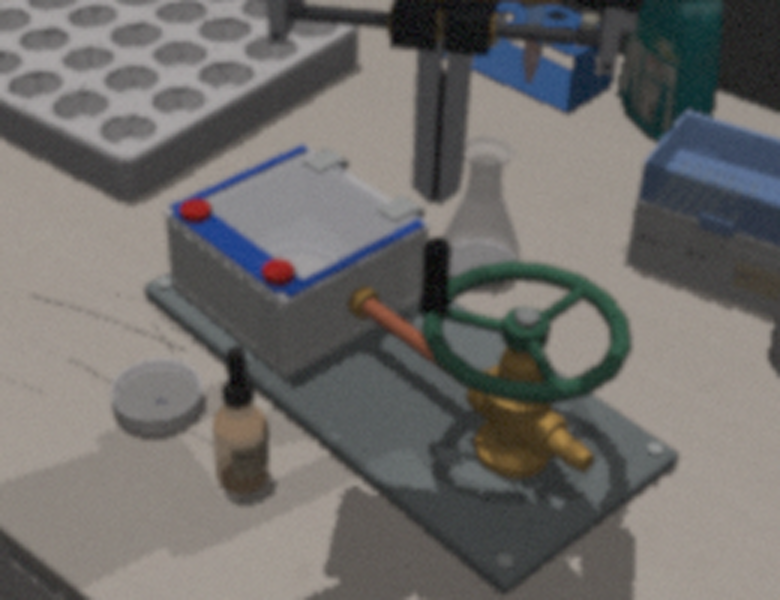

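```bash
python3 -c "
from bench import robot
print(robot.close_job())"
```

```text
the job is handed in; nothing more can be done
None
```

The job is handed in after about 33 s of the 72 s allowed: the lid is shut, both lock buttons are home, and the valve was opened until I felt its stop (about 15 N) and then backed off about 90° (estimated to within a few degrees); the final scene picture shows the bottle, dish and flask where they stood.

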